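# Load a copper blank into the dishing die

### The job

Push the copper disc across the top of the steel die with your fingertips until it drops flat into the round recess, then push the brass stud of the red keeper round, as far as it goes, so that the keeper lies across the disc. Slide the disc, never lift it, and leave everything else on the bench and the die where it stands.

Things in the scene. Friction and masses are not known exactly. Their poses are not given: they have to be found in the camera images.
- die: Steel block 180 (its x) x 220 (its y) x 30 mm high, fixed to the bench. Origin: centre of its underside, z up; its flat top is 30 mm above the bench. It carries the recess and the keeper.
- recess (a point): Centre of the mouth of the round blind recess in the die's top, at (0, 35, 30) mm in the die's frame, axes as the die's. 62 mm across, 6 mm deep, flat dark floor, 1.5 mm chamfer: the copper disc lies flush in it with 2 mm to spare all round. The disc's leading edge tips in as its centre passes the rim; it drops flat when pushed on until central.
- blank: Copper disc, 58 mm across, 6 mm thick, about 0.14 kg, loose; it starts flat on the die's top on the -y side of the recess (die's frame), 50 to 95 mm from it centre to centre, and may slightly overhang the recess. Origin: centre of its underside, z up.
- keeper (a joint): Angle of the red keeper, rad, counter-clockwise from above. Pivot at (62, 35) mm in the die's frame (boss 18 mm across, 13 mm tall). At 0 (starts 0 to 0.35) its bar points along the die's +y; at its stop, 1.57, along -x, over the recess. Bar 10 mm wide, 66 mm from pivot to end, 3 to 11 mm above the die's top: clears a flush disc only. Stays where left; about 1 N at the stud moves it.
- stud (a point): Middle of the brass stud that stands up from the keeper's end, 60 mm from the pivot: a round pin 12 mm across, from 11 to 35 mm above the die's top; this point lies 23 mm above it. Moves with the keeper; its axes turn with it (y points from the pivot to the stud).
- punch: Brass forming punch, 22 mm across, 48 mm tall, stands upright on the die's top near one corner. Origin: centre of its foot. Bystander.
- spare: Aluminium (grey) spare disc, 58 mm across, 6 mm thick, lies on the bench. Origin: centre of its underside. Bystander, not to be used.
- hammer: Hammer lying on the bench, about 0.3 m long. Bystander.
- wrench: Open wrench lying on the bench. Bystander.
- oil: Green can with a yellow label, 56 mm across, 130 mm tall, stands on the bench. Bystander.
- jar: Amber jar with a steel cap, 66 mm across, 80 mm tall, stands on the bench. Bystander.
- block: Light wood block 90 x 55 x 40 mm, lies on the bench. Bystander.
Not all that is in view belongs to the job. What is meant by the blank is not green, and is the smaller of those in its own colour.

How it is judged:
By the outcome, as a careful person would: the job done as asked, in the order asked, and still so for the second after the job is handed in, with the robot touching nothing.
It also fails if it takes over 48 s, if anything falls off the work surface, if the arm or the gripper's body presses on something with over 40 N, if the wrist force passes 120 N, or if a joint passes its speed limit or range.

### The arm

A 6-joint arm with a two-finger parallel gripper is mounted at the origin on the work surface. World frame = base frame: x ahead of the robot, y to its left, z up, the work surface at z = 0. Lengths are in m, angles in rad, forces in N, time in s.
With the tool pointing down it reaches from about 0.3 to 1 m from the base axis. Payload 5.1 kg.
Tool frame: the origin (TCP) lies at the very end of the fingers, on their centre line; the grasp point (between the pads) lies 19 mm behind it; x points along the fingers, y is the direction in which the jaws open and shut, and the axes are right-handed (so a half turn about x gives the same grasp; the last joint's range is limited). The gripper opens to 95 mm and grips with 3 to 60 N. Pads are 20 mm wide; open, the fingers measure 119 mm over their backs; the gripper's body (75 mm by 180 mm) begins 59 mm behind the grasp point.
Start: joints at [1.117, 0.124, 1.65, -0, 1.367, -0.083], TCP at [0.236, 0.606, 0.215] pointing down, gripper open.
Joint ranges: [-2.61, 2.61], [-1.02, 2.33], [0.03, 2.71], [-1.35, 4.49], [0.32, 2.68], [-2.91, 2.91]. Speed limits (rad/s): [2.57, 2.57, 3.14, 3.14, 3.14, 3.14].

### API

Orientations are given as a rotation vector (axis times angle).
In Python, from plant import get_obs, snapshot, camera_info, hand_in, spot_in gives the robot as it stands.
- The arm moves only by the tool drive_tool, never from a script. Its argument "series" is a list of rows, each an object of numbers: "jaw": the finger opening in mm, from 0 to 95.1; "tx", "ty", "tz": the shift along the tool's x, y, z in mm; "ax", "ay", "az": the turn, a rotation vector about the tool's x, y, z in rad. A call has 1 to 12 rows; each row is the pose to reach, as a shift and turn from the pose commanded when the call began, along the tool's axes at that moment; what a row does not reach only later rows make up. A row lasts 1/8 s, in which the tool goes at most 62.5 mm and 10.7 degrees, less where a joint would pass 70% of its speed; a pose out of reach is approached as far as the arm can. A call with a gripper value outside its range is refused whole. The fingers move at their own pace and stop on an object; "squeeze" is the grip in N (left out, the last holds). Time passes only in rows, so rows that repeat a pose let the fingers close. It gives the time, the measured TCP pose, the force and the opening at its end, in the units of the state.
- get_obs(): the state, without advancing time (a new reading comes with each control period).
- snapshot(name): name is "scene" or "top"; returns the picture (384x512x3 uint8, blue, green, red); there is no depth.
- camera_info(name): a dict with "fov_y" (degrees; the focal length in pixels is half the picture's height over the tangent of half this angle, whatever the lens; pixels are square), "cx", "cy" (the principal point, pixels), "origin" and "rotation" of the camera in the world. Camera axes: x right, y down, z forward; pixel columns grow to the right and rows downward; lengths in m; the calibration is good to about 2 mm. A picture is of the moment at which its call begins. camera_info takes no time and is no camera call.
- hand_in(): hands the job in, once; it reports no verdict.
Trained networks look in the newest picture that a camera, given by its name, has taken for a name from the list of things; names that differ only in an ending like _2 or _b are one class to them, and where a whole thing is asked for, a point or a joint stands for the part that bears it (a point fixed in the world has none). Each returns a list of dicts, best first, with "score" (0 to 1); they miss things now and then, are a little off and sometimes report something else, mostly with a low value. They report only what shows in the picture. A call takes as long as a camera call. They do not tell look-alikes from the thing itself.
- spot_in(camera, query): "centre" ([x, y, z] in m, in world coordinates, good to about 4 mm: the middle of the surface that is visible of it).
The state is a dict: "t": time; "q": joint angles; "qvel": joint speeds; "joint_efforts": joint torques, N m; "tcp_pos": TCP position; "orientation": TCP orientation; "contact_force": force on the tool from outside, world axes, zero at the start; "wrist_torque": the same for the moment, N m; "opening": opening from 0.0 (shut) to 1.0 (fully open).
Only numpy, scipy, OpenCV 4.12 (cv2) and the standard library are available. Lean on these libraries where they do the work, as an engineer would, in place of code of your own. Each camera call takes 0.05 s, during which the arm holds its last target.

## Working session

There is one attempt and no reset: what is moved stays moved. The work goes in short steps, Python scripts to look and compute and a tool call to move; the robot and the scene stay as the last step left them, time stands still between calls to the robot, and variables do not carry over. Pictures are saved under pics/ and viewed, and the job is handed in when it is done.

Besides the shell and the picture viewer there is one more tool, called after "Call:" by a JSON object that holds its "api" and its "payload". drive_tool: Moves the arm, as the interface text tells. Its arguments: {"type":"object","properties":{"series":{"type":"array"},"squeeze":{"type":"number"}},"required":["series"]}

```bash
mkdir -p pics
python3 - <<'E'
from plant import *
import cv2
for n in("scene","top"):
    cv2.imwrite(f"pics/{n}0.png",snapshot(n)); print(n,camera_info(n))
print(get_obs())
for q in("blank","recess","stud","die","punch","keeper"):
  print(q,[(round(d['score'],2),[round(float(v),4) for v in d['centre']]) for d in spot_in("top",q)])
E
```

```text
scene {'fov_y': 50.30811783757131, 'cx': 255.9414268156137, 'cy': 199.84938898420597, 'origin': array([1.00029907, 0.52424078, 0.78506151]), 'rotation': array([-0.80523632, -2.59375001,  1.05309817])}
top {'fov_y': 57.29860938985161, 'cx': 256.8780428567971, 'cy': 187.54049658859077, 'origin': array([ 0.47729414, -0.03786559,  1.01768703]), 'rotation': array([-2.15693167,  2.15128193, -0.15547683])}
{'t': 0.1, 'q': array([ 1.11740253e+00,  1.24383054e-01,  1.65152869e+00, -1.55122160e-05,
        1.36749698e+00, -8.25941626e-02]), 'qvel': array([-5.46341205e-05, -2.12060683e-03, -1.76886801e-03, -7.42743169e-04,
        2.26690942e-03,  2.07854814e-03]), 'joint_efforts': array([ 3.52174666e-04, -4.18878543e+01, -3.61097789e+01,  7.76398438e-02,
        4.61197703e-02, -5.14352951e-05]), 'tcp_pos': array([0.23530843, 0.60529293, 0.21355192]), 'orientation': array([ 0.28955438,  1.55161477, -0.29232471]), 'contact_force': array([-0.68574743,  0.1797707 ,  0.11429498]), 'wrist_torque': array([0.05858791, 0.04609126, 0.02114546]), 'opening': 0.9987854963591402}
blank [(0.88, [0.4655, -0.1624, 0.0065]), (0.85, [0.5744, -0.1702, 0.0092]), (0.53, [0.5598, -0.0358, 0.0353])]
recess [(0.81, [0.537, 0.0161, 0.0291])]
stud []
die [(0.87, [0.5344, 0.0156, 0.0295])]
punch [(0.57, [0.7384, 0.0941, 0.0806]), (0.39, [0.4809, 0.0908, 0.0656])]
keeper [(0.64, [0.599, 0.0731, 0.0411])]
```

View pics/top0.png

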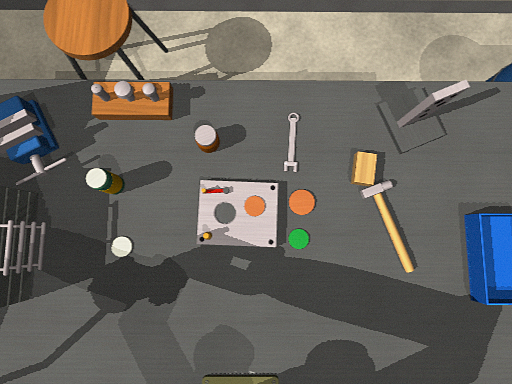

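View pics/scene0.png

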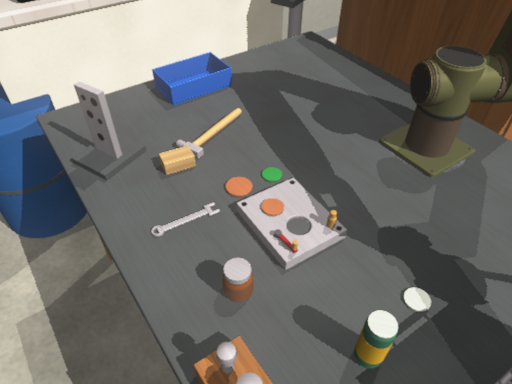

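The blank sits on the die at top pixel (255,206). The larger copper disc at (301,202) is on the bench and is a decoy. The red keeper is at about (215,190), with the punch at (207,237). Next I'll zoom in and measure.

```bash
cat > h.py <<'E'
import numpy as np,cv2
from scipy.spatial.transform import Rotation as R
from plant import *
def cam(n):
    c=camera_info(n);f=192/np.tan(np.radians(c['fov_y'])/2)
    return c,f,R.from_rotvec(c['rotation']).as_matrix()
def back(n,uv,z):
    c,f,M=cam(n);uv=np.atleast_2d(uv).astype(float)
    d=np.c_[(uv[:,0]-c['cx'])/f,(uv[:,1]-c['cy'])/f,np.ones(len(uv))]@M.T
    return (c['origin']+d*((z-c['origin'][2])/d[:,2])[:,None])
def proj(n,P):
    c,f,M=cam(n);p=(np.atleast_2d(P)-c['origin'])@M
    return np.c_[c['cx']+f*p[:,0]/p[:,2],c['cy']+f*p[:,1]/p[:,2]]
def ortho(n,im,x0,x1,y0,y1,z,s=2500):
    # rectified view at height z: columns = y decreasing, rows = x decreasing
    W=int((y1-y0)*s);H=int((x1-x0)*s)
    src=proj(n,[[x1,y1,z],[x1,y0,z],[x0,y0,z],[x0,y1,z]]).astype(np.float32)
    dst=np.float32([[0,0],[W,0],[W,H],[0,H]])
    return cv2.warpPerspective(im,cv2.getPerspectiveTransform(src,dst),(W,H),flags=cv2.INTER_CUBIC)
E
python3 - <<'E'
from h import *
for n in("top","scene"):
    im=cv2.imread(f"pics/{n}0.png")
    o=ortho(n,im,.41,.65,-.13,.15,.03,2500)
    cv2.imwrite(f"pics/{n}_ortho0.png",o)
im=cv2.imread("pics/top0.png")
hsv=cv2.cvtColor(im,cv2.COLOR_BGR2HSV)
m=((hsv[...,0]<18)&(hsv[...,1]>120)&(hsv[...,2]>120)).astype(np.uint8)
k,l,s,c=cv2.connectedComponentsWithStats(m)
for i in range(1,k):
    if 190<c[i][0]<330 and 170<c[i][1]<260 and s[i,4]>5: print(s[i],c[i],back("top",c[i],.036)[0].round(4))
E
```

```text
[206 189  18   4  54] [214.66666667 190.61111111] [0.6032 0.0737 0.036 ]
[289 190  26  25 525] [301.42285714 201.79809524] [ 0.5723 -0.1702  0.036 ]
[244 196  21  20 323] [254.23839009 205.58204334] [ 0.5613 -0.0378  0.036 ]
```

View pics/top_ortho0.png

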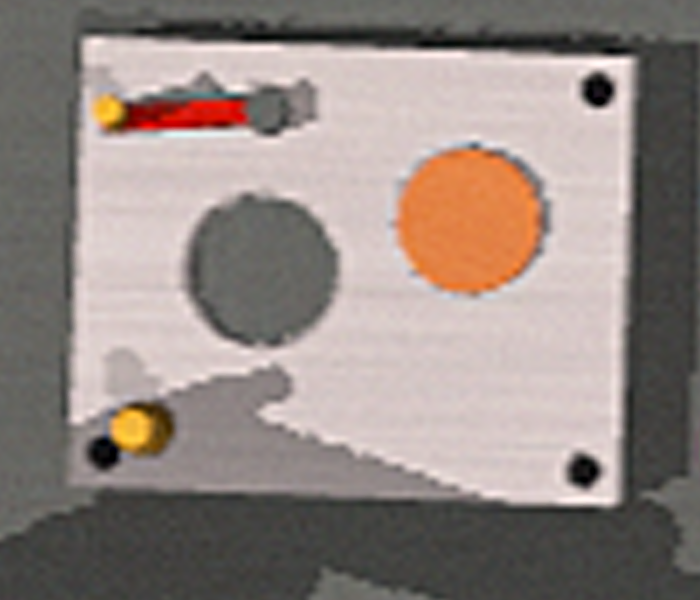

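View pics/scene_ortho0.png

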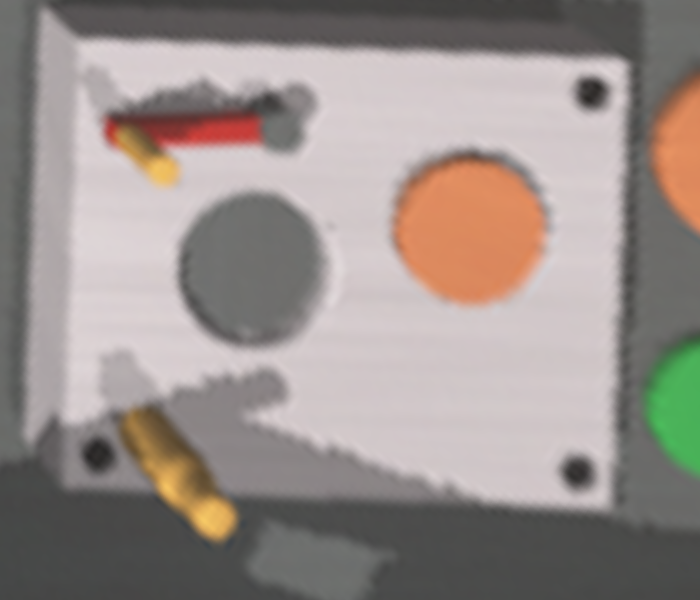

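Run:
```python
from h import *
im=cv2.imread("pics/scene0.png")
hsv=cv2.cvtColor(im,cv2.COLOR_BGR2HSV)
m=((hsv[...,0]<18)&(hsv[...,1]>110)&(hsv[...,2]>120)).astype(np.uint8)
k,l,s,c=cv2.connectedComponentsWithStats(m)
for i in range(1,k):
    if s[i,4]>8 and 230<c[i][0]<350 and 160<c[i][1]<260: print(s[i],c[i],back("scene",c[i],.036)[0].round(4))
def o2w(n,cr,z):
    P=[.65-cr[1]/2500,.15-cr[0]/2500,.03]; return back(n,proj(n,P),z)[0].round(4)
print("stud tip top",o2w("top",(109,112),.065),"scene tip",o2w("scene",(165,172),.065),"base scene",o2w("scene",(120,133),.041))
print("boss top",o2w("top",(268,108),.043),"scene",o2w("scene",(281,130),.043))
print("punch tip top",o2w("top",(133,428),.078),"scene",o2w("scene",(220,522),.078))
print(R.from_rotvec(get_obs()['orientation']).as_matrix().round(3))
```

```text
[225 177  28  20 423] [238.4751773  186.08510638] [ 0.592  -0.1429  0.036 ]
[262 199  22  17 290] [272.15862069 206.56206897] [ 0.5624 -0.0325  0.036 ]
[279 234  15  13  56] [285.32142857 239.96428571] [0.6004 0.0715 0.036 ]
[293 248   4   4  10] [294.8 249.7] [0.5998 0.1063 0.036 ]
stud tip top [0.6007 0.1013 0.065 ] scene tip [0.6006 0.1044 0.065 ] base scene [0.6027 0.1082 0.041 ]
boss top [0.6051 0.0417 0.043 ] scene [0.6049 0.046  0.043 ]
punch tip top [0.4787 0.0903 0.078 ] scene [0.4767 0.0914 0.078 ]
[[-0.     0.362  0.932]
 [-0.     0.932 -0.362]
 [-1.    -0.    -0.   ]]
```

Call:
{"api": "drive_tool", "payload": {"series": [{"tx":0,"ty":-518,"tz":562,"ax":0.967,"jaw":40},{"tx":0,"ty":-518,"tz":562,"ax":0.967,"jaw":40},{"tx":0,"ty":-518,"tz":562,"ax":0.967,"jaw":40},{"tx":0,"ty":-518,"tz":562,"ax":0.967,"jaw":40},{"tx":0,"ty":-518,"tz":562,"ax":0.967,"jaw":40},{"tx":0,"ty":-518,"tz":562,"ax":0.967,"jaw":40},{"tx":0,"ty":-518,"tz":562,"ax":0.967,"jaw":40},{"tx":0,"ty":-518,"tz":562,"ax":0.967,"jaw":40},{"tx":0,"ty":-518,"tz":562,"ax":0.967,"jaw":40},{"tx":0,"ty":-518,"tz":562,"ax":0.967,"jaw":40},{"tx":0,"ty":-518,"tz":562,"ax":0.967,"jaw":40},{"tx":0,"ty":-518,"tz":562,"ax":0.967,"jaw":40}]}}

```text
validation failed for argument at $.se...
```

Call:
{"api": "drive_tool", "payload": {"series": [{"jaw":40,"tx":0,"ty":-35,"tz":37,"ax":0.1,"ay":0,"az":0}]}}

```text
t: 0.52
tcp_pos: [0.2567, 0.5608, 0.2144]
orientation: [0.369, 1.539, -0.368]
contact_force: [0.1, -0.6, -0.2]
opening: 0.942
```

Call:
{"api": "drive_tool", "payload": {"series": [{"jaw":40,"tx":0,"ty":-427,"tz":571,"ax":0.867,"ay":0,"az":0},{"jaw":40,"tx":0,"ty":-427,"tz":571,"ax":0.867,"ay":0,"az":0},{"jaw":40,"tx":0,"ty":-427,"tz":571,"ax":0.867,"ay":0,"az":0},{"jaw":40,"tx":0,"ty":-427,"tz":571,"ax":0.867,"ay":0,"az":0},{"jaw":40,"tx":0,"ty":-427,"tz":571,"ax":0.867,"ay":0,"az":0},{"jaw":40,"tx":0,"ty":-427,"tz":571,"ax":0.867,"ay":0,"az":0},{"jaw":40,"tx":0,"ty":-427,"tz":571,"ax":0.867,"ay":0,"az":0},{"jaw":40,"tx":0,"ty":-427,"tz":571,"ax":0.867,"ay":0,"az":0},{"jaw":40,"tx":0,"ty":-427,"tz":571,"ax":0.867,"ay":0,"az":0},{"jaw":40,"tx":0,"ty":-427,"tz":571,"ax":0.867,"ay":0,"az":0},{"jaw":40,"tx":0,"ty":-427,"tz":571,"ax":0.867,"ay":0,"az":0},{"jaw":40,"tx":0,"ty":-427,"tz":571,"ax":0.867,"ay":0,"az":0}]}}

```text
t: 2.02
tcp_pos: [0.5734, -0.0826, 0.2146]
orientation: [1.038, 1.309, -1.038]
contact_force: [1.2, 0.5, -0.3]
opening: 0.424
```

Call:
{"api": "drive_tool", "payload": {"series": [{"jaw":40,"tx":60,"ty":0,"tz":0,"ax":0,"ay":0,"az":0},{"jaw":40,"tx":120,"ty":0,"tz":0,"ax":0,"ay":0,"az":0},{"jaw":40,"tx":155,"ty":0,"tz":0,"ax":0,"ay":0,"az":0},{"jaw":40,"tx":165,"ty":0,"tz":0,"ax":0,"ay":0,"az":0},{"jaw":40,"tx":165,"ty":0,"tz":0,"ax":0,"ay":0,"az":0},{"jaw":40,"tx":165,"ty":0,"tz":0,"ax":0,"ay":0,"az":0}]}}

```text
t: 2.78
tcp_pos: [0.5744, -0.0799, 0.0522]
orientation: [1.037, 1.307, -1.034]
contact_force: [0.4, -0.1, 1.0]
opening: 0.419
```

Run:
```python
from h import *
o=get_obs(); print(o['t'],o['tcp_pos'],R.from_rotvec(o['orientation']).as_matrix().round(3).tolist(),o['contact_force'],o['opening'])
im=snapshot("scene"); cv2.imwrite("pics/s1.png",cv2.resize(im[140:280,200:380],None,fx=4,fy=4,interpolation=cv2.INTER_CUBIC))
P=o['tcp_pos'];print(proj("scene",P))
```

```text
2.775 [ 0.57435903 -0.07994874  0.05219252] [[0.004, 0.973, 0.231], [-0.001, 0.231, -0.973], [-1.0, 0.004, 0.002]] [ 0.37654219 -0.1448391   1.04594843] 0.4192592230241849
[[257.56848883 192.94305681]]
```

View pics/s1.png

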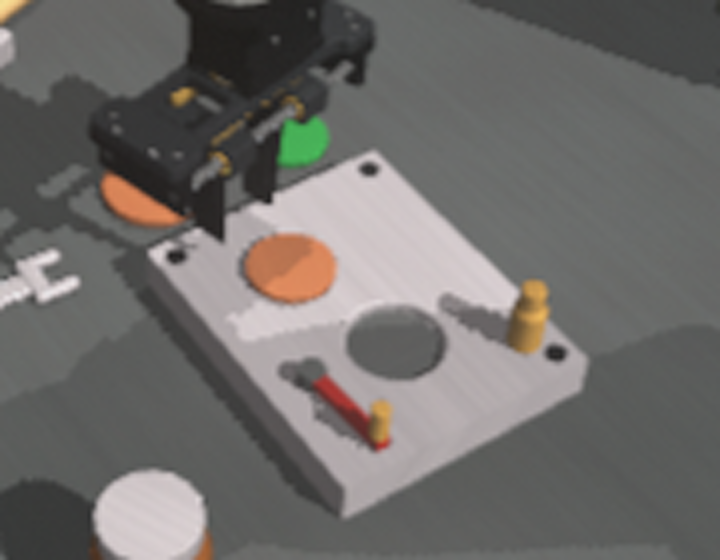

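Call:
{"api": "drive_tool", "payload": {"series": [{"jaw":40,"tx":10,"ty":0,"tz":0,"ax":0,"ay":0,"az":0},{"jaw":40,"tx":16,"ty":0,"tz":0,"ax":0,"ay":0,"az":0},{"jaw":40,"tx":19,"ty":0,"tz":0,"ax":0,"ay":0,"az":0},{"jaw":40,"tx":19,"ty":0,"tz":0,"ax":0,"ay":0,"az":0}]}}

```text
t: 3.32
tcp_pos: [0.5725, -0.0798, 0.0305]
orientation: [1.036, 1.311, -1.036]
contact_force: [0.5, -0.3, -0.0]
opening: 0.423
```

Call:
{"api": "drive_tool", "payload": {"series": [{"jaw":40,"tx":-1,"ty":0,"tz":-8,"ax":0,"ay":0,"az":0},{"jaw":40,"tx":-1,"ty":0,"tz":-16,"ax":0,"ay":0,"az":0},{"jaw":40,"tx":-1,"ty":0,"tz":-24,"ax":0,"ay":0,"az":0},{"jaw":40,"tx":-1,"ty":0,"tz":-32,"ax":0,"ay":0,"az":0},{"jaw":40,"tx":-1,"ty":0,"tz":-40,"ax":0,"ay":0,"az":0},{"jaw":40,"tx":-1,"ty":0,"tz":-48,"ax":0,"ay":0,"az":0},{"jaw":40,"tx":-1,"ty":0,"tz":-55,"ax":0,"ay":0,"az":0},{"jaw":40,"tx":-1,"ty":0,"tz":-60,"ax":0,"ay":0,"az":0},{"jaw":40,"tx":-1,"ty":0,"tz":-60,"ax":0,"ay":0,"az":0}]}}

```text
t: 4.45
tcp_pos: [0.5586, -0.0209, 0.0316]
orientation: [1.036, 1.311, -1.035]
contact_force: [-0.2, -0.6, 1.0]
opening: 0.421
```

Run:
```python
from h import *
o=get_obs(); print(o['t'],o['tcp_pos'],o['contact_force'],o['opening'])
im=snapshot("scene"); cv2.imwrite("pics/s2.png",cv2.resize(im[140:280,200:380],None,fx=4,fy=4,interpolation=cv2.INTER_CUBIC))
```

```text
4.45 [ 0.5585543  -0.02091934  0.03162813] [-0.23297941 -0.55346731  0.97640167] 0.4205544927447104
```

View pics/s2.png

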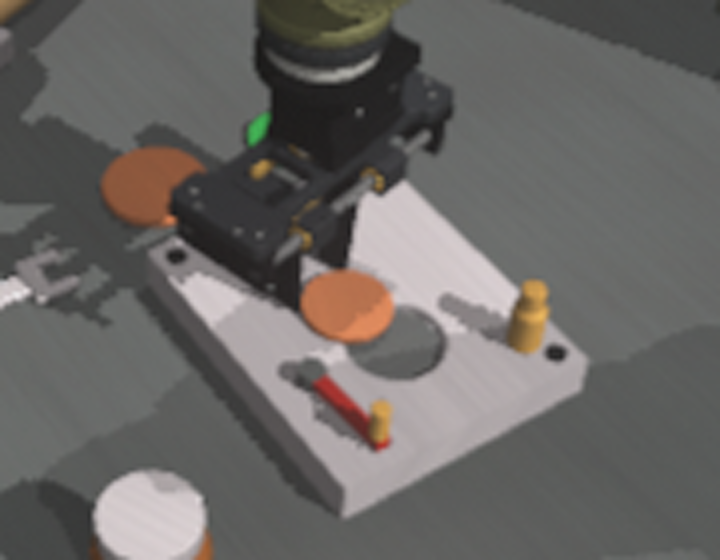

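```bash
cat >> h.py <<'E'
def blank(n,im,lo,hi,z=.036):
    hsv=cv2.cvtColor(im,cv2.COLOR_BGR2HSV)
    m=((hsv[...,0]<18)&(hsv[...,1]>110)&(hsv[...,2]>90)).astype(np.uint8)
    k,l,s,c=cv2.connectedComponentsWithStats(m)
    return [(s[i,4],c[i].round(1),back(n,c[i],z)[0].round(4)) for i in range(1,k) if s[i,4]>50 and lo[0]<c[i][0]<hi[0] and lo[1]<c[i][1]<hi[1]]
E
python3 - <<'E'
from h import *
im=snapshot("scene"); print(blank("scene",im,(250,180),(350,260)))
cv2.imwrite("pics/s2o.png",ortho("scene",im,.41,.65,-.13,.15,.036,2500))
o=cv2.imread("pics/scene0.png"); print(blank("scene",o,(250,180),(280,220)))
print(back("scene",proj("scene",[.65-268/2500,.15-254/2500,.03]),.03))
E
```

```text
[(np.int32(322), array([286.2, 216.2]), array([0.5531, 0.0133, 0.036 ])), (np.int32(87), array([286.9, 242. ]), array([0.6011, 0.0783, 0.036 ]))]
[(np.int32(290), array([272.2, 206.6]), array([ 0.5624, -0.0325,  0.036 ]))]
[[0.5428 0.0484 0.03  ]]
```

View pics/s2o.png

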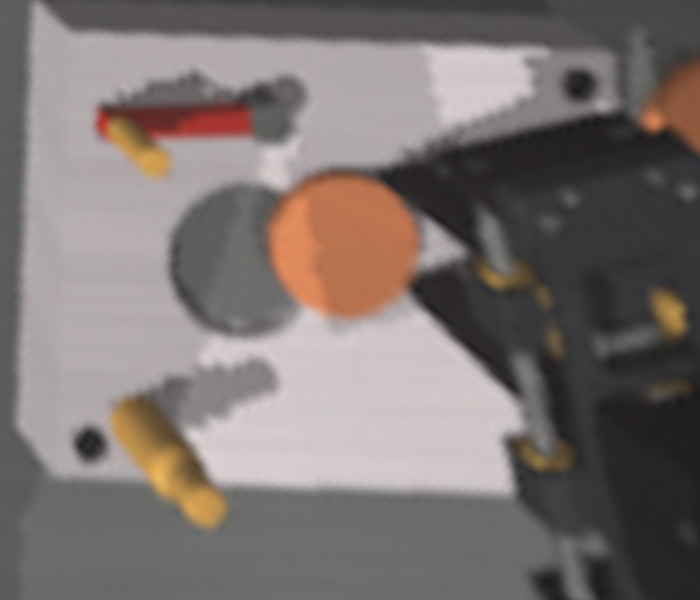

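Call:
{"api": "drive_tool", "payload": {"series": [{"jaw":40,"tx":0,"ty":-0.5,"tz":-6,"ax":0,"ay":0,"az":0},{"jaw":40,"tx":0,"ty":-1,"tz":-12,"ax":0,"ay":0,"az":0},{"jaw":40,"tx":0,"ty":-1.5,"tz":-18,"ax":0,"ay":0,"az":0},{"jaw":40,"tx":0,"ty":-1.5,"tz":-23,"ax":0,"ay":0,"az":0},{"jaw":40,"tx":0,"ty":-1.5,"tz":-28,"ax":0,"ay":0,"az":0},{"jaw":40,"tx":0,"ty":-1.5,"tz":-32,"ax":0,"ay":0,"az":0},{"jaw":40,"tx":0,"ty":-1.5,"tz":-35,"ax":0,"ay":0,"az":0},{"jaw":40,"tx":0,"ty":-1.5,"tz":-37,"ax":0,"ay":0,"az":0},{"jaw":40,"tx":0,"ty":-1.5,"tz":-37,"ax":0,"ay":0,"az":0}]}}

```text
t: 5.68
tcp_pos: [0.5484, 0.0145, 0.0315]
orientation: [1.036, 1.311, -1.036]
contact_force: [0.3, 0.5, 1.0]
opening: 0.419
```

Run:
```python
from h import *
o=get_obs(); print(o['t'],o['tcp_pos'],o['contact_force'],o['opening'])
im=snapshot("scene"); cv2.imwrite("pics/s3.png",cv2.resize(im[140:280,200:380],None,fx=4,fy=4,interpolation=cv2.INTER_CUBIC))
print(blank("scene",im,(250,180),(350,260),.03))
```

```text
5.675 [0.54844501 0.0145085  0.03146638] [0.25050689 0.54855248 0.98190676] 0.41913632458528516
[(np.int32(333), array([298. , 224.8]), array([0.5429, 0.048 , 0.03  ])), (np.int32(87), array([286.9, 242. ]), array([0.5978, 0.0747, 0.03  ]))]
```

View pics/s3.png

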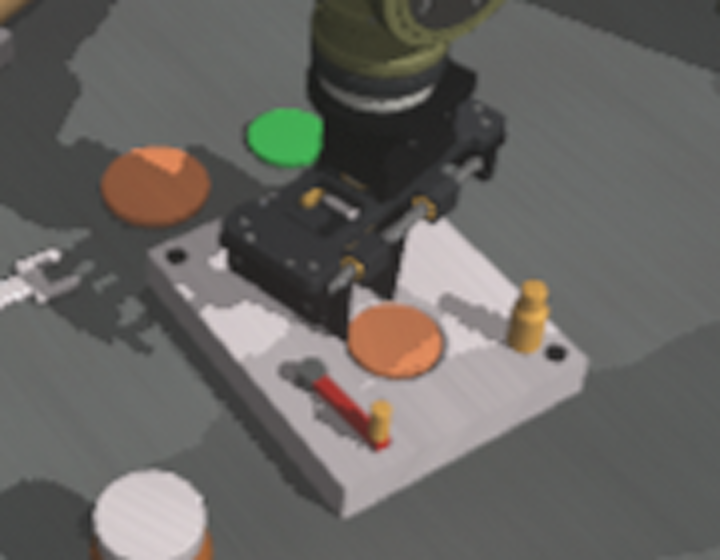

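Call:
{"api": "drive_tool", "payload": {"series": [{"jaw":40,"tx":0,"ty":0,"tz":10,"ax":0,"ay":0,"az":0},{"jaw":40,"tx":-5,"ty":0,"tz":25,"ax":0,"ay":0,"az":0},{"jaw":40,"tx":-60,"ty":0,"tz":60,"ax":0,"ay":0,"az":0},{"jaw":40,"tx":-88,"ty":0,"tz":110,"ax":0,"ay":0,"az":0},{"jaw":40,"tx":-88,"ty":0,"tz":160,"ax":0,"ay":0,"az":0},{"jaw":0,"tx":-88,"ty":0,"tz":160,"ax":0,"ay":0,"az":0},{"jaw":0,"tx":-88,"ty":0,"tz":160,"ax":0,"ay":0,"az":0}], "squeeze": 20}}

```text
t: 6.6
tcp_pos: [0.5852, -0.1419, 0.1193]
orientation: [1.037, 1.311, -1.037]
contact_force: [-0.1, 0.0, -0.1]
opening: 0.265
```

Run:
```python
from h import *
o=get_obs(); print(o['t'],o['tcp_pos'],o['q'],o['opening'])
for n in("scene","top"):
    im=snapshot(n);cv2.imwrite(f"pics/{n}4.png",im)
    cv2.imwrite(f"pics/{n}_o4.png",ortho(n,im,.43,.65,.0,.15,.03,3600))
a=cv2.imread("pics/top_o4.png");b=cv2.imread("pics/scene_o4.png")
cv2.imwrite("pics/both4.png",cv2.resize(np.hstack([a,b]),(800,int(800*a.shape[0]/(2*a.shape[1])))))
for n in("scene","top"):
  for q in("stud","keeper","recess","blank"): print(n,q,[(round(d['score'],2),[round(float(v),4) for v in d['centre']]) for d in spot_in(n,q)])
```

```text
6.6 [ 0.58516824 -0.141864    0.11929732] [-3.27128587e-01  9.76265926e-02  1.84451041e+00  3.24988092e-04
  1.20049003e+00 -5.59047760e-01] 0.2645324976727425
scene stud [(0.55, [0.6053, 0.079, 0.0399])]
scene keeper [(0.52, [0.6043, 0.076, 0.0397])]
scene recess [(0.75, [0.5552, 0.0219, 0.0306]), (0.68, [0.6018, -0.3918, 0.0223])]
scene blank [(0.73, [0.5478, 0.0429, 0.0286]), (0.63, [0.5791, -0.1692, 0.0126]), (0.56, [0.4674, -0.1634, 0.0086]), (0.45, [0.608, 0.0764, 0.0414]), (0.26, [0.4543, 0.3408, 0.0044])]
top stud [(0.47, [0.449, 0.3391, 0.0049])]
top keeper [(0.45, [0.5977, 0.0717, 0.041])]
top recess [(0.82, [0.5538, 0.0133, 0.0272]), (0.74, [0.446, 0.3403, 0.0057]), (0.23, [0.8007, -0.1474, 0.0059])]
top blank [(0.74, [0.5395, 0.0471, 0.0299])]
```

View pics/both4.png

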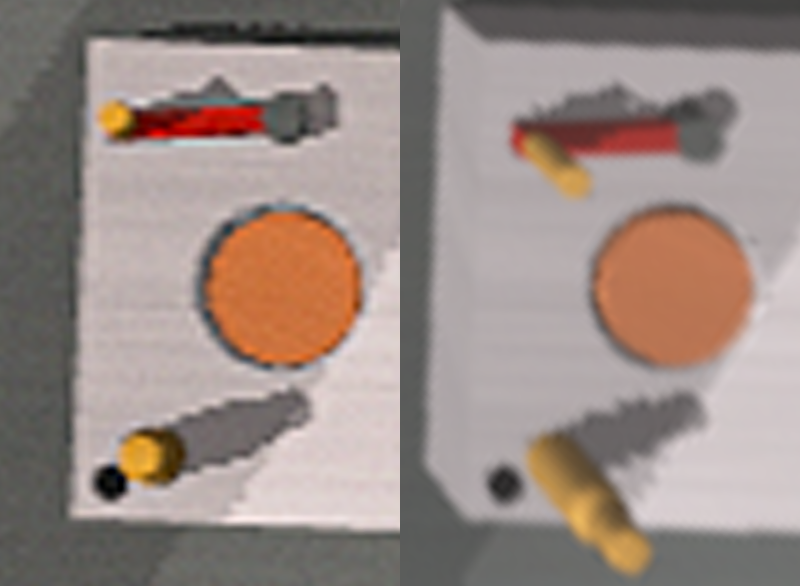

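Call:
{"api": "drive_tool", "payload": {"series": [{"jaw":0,"tx":0,"ty":25,"tz":-57,"ax":0.04,"ay":0,"az":0},{"jaw":0,"tx":0,"ty":50,"tz":-114,"ax":0.08,"ay":0,"az":0},{"jaw":0,"tx":0,"ty":75,"tz":-171,"ax":0.12,"ay":0,"az":0},{"jaw":0,"tx":0,"ty":101,"tz":-231,"ax":0.16,"ay":0,"az":0},{"jaw":0,"tx":30,"ty":101,"tz":-231,"ax":0.16,"ay":0,"az":0},{"jaw":0,"tx":55,"ty":101,"tz":-231,"ax":0.16,"ay":0,"az":0},{"jaw":0,"tx":69,"ty":101,"tz":-231,"ax":0.16,"ay":0,"az":0},{"jaw":0,"tx":69,"ty":101,"tz":-231,"ax":0.16,"ay":0,"az":0},{"jaw":0,"tx":69,"ty":101,"tz":-231,"ax":0.16,"ay":0,"az":0}]}}

```text
t: 8.22
tcp_pos: [0.6315, 0.1064, 0.0519]
orientation: [1.157, 1.241, -1.154]
contact_force: [0.1, 1.0, -1.0]
opening: 0.007
```

Run:
```python
from h import *
o=get_obs(); print(o['t'],o['tcp_pos'],R.from_rotvec(o['orientation']).as_matrix().round(3).tolist(),o['contact_force'],o['opening'])
im=snapshot("scene"); cv2.imwrite("pics/s5.png",cv2.resize(im[140:280,200:380],None,fx=4,fy=4,interpolation=cv2.INTER_CUBIC))
```

```text
8.225 [0.63147177 0.1064467  0.05191215] [[0.002, 0.997, 0.072], [0.0, 0.072, -0.997], [-1.0, 0.002, -0.0]] [ 0.14430769  0.98362143 -0.9775738 ] 0.007374391699900049
```

View pics/s5.png

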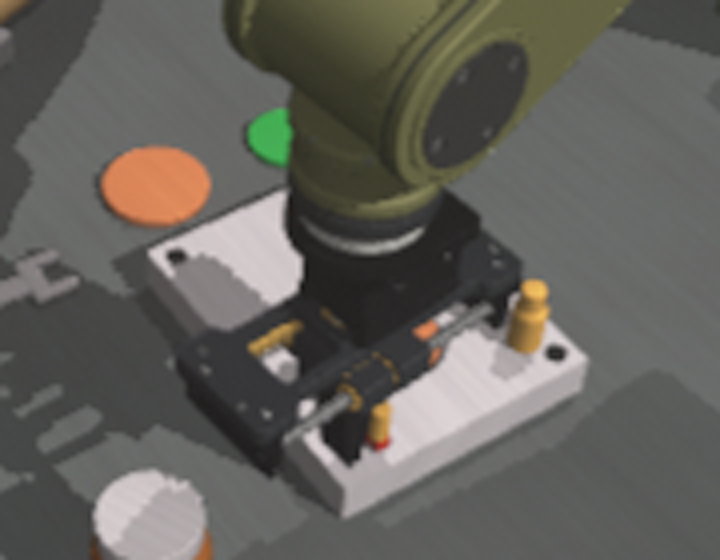

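```bash
cat > arc.py <<'E'
import numpy as np
p=np.array([.605,.044]);C=np.array([.6305,.106]);a=.074
y=np.array([np.cos(a),np.sin(a)]);z=np.array([np.sin(a),-np.cos(a)])
for f in list(np.arange(.074,1.5,.13))+[1.536,1.57,1.6]:
    P=p+.06*np.array([-np.sin(f),np.cos(f)])+.018*np.array([np.cos(f),np.sin(f)])
    d=(P-C)*1e3; print(round(f,3),P.round(4),"ty %.1f tz %.1f ax %.3f"%(d@y,d@z,-(f-a)))
E
python3 arc.py
```

```text
0.074 [0.6185 0.1052] ty -12.0 tz -0.1 ax -0.000
0.204 [0.6105 0.1064] ty -19.9 tz -1.9 ax -0.130
0.334 [0.6023 0.1066] ty -28.0 tz -2.7 ax -0.260
0.464 [0.5942 0.1057] ty -36.2 tz -2.4 ax -0.390
0.594 [0.5863 0.1038] ty -44.2 tz -1.1 ax -0.520
0.724 [0.5787 0.1009] ty -52.0 tz 1.3 ax -0.650
0.854 [0.5716 0.097 ] ty -59.4 tz 4.6 ax -0.780
0.984 [0.565  0.0922] ty -66.3 tz 8.9 ax -0.910
1.114 [0.5591 0.0866] ty -72.6 tz 14.0 ax -1.040
1.244 [0.554  0.0803] ty -78.2 tz 20.0 ax -1.170
1.374 [0.5497 0.0734] ty -83.0 tz 26.6 ax -1.300
1.536 [0.5457 0.0641] ty -87.7 tz 35.5 ax -1.462
1.57 [0.545 0.062] ty -88.5 tz 37.5 ax -1.496
1.6 [0.5445 0.0602] ty -89.1 tz 39.3 ax -1.526
```

Call:
{"api": "drive_tool", "payload": {"series": [{"jaw":0,"tx":0,"ty":-6,"tz":0,"ax":0,"ay":0,"az":0},{"jaw":0,"tx":0,"ty":-12,"tz":0,"ax":0,"ay":0,"az":0},{"jaw":0,"tx":0,"ty":-20,"tz":-2,"ax":-0.13,"ay":0,"az":0},{"jaw":0,"tx":0,"ty":-28,"tz":-2.7,"ax":-0.26,"ay":0,"az":0},{"jaw":0,"tx":0,"ty":-36,"tz":-2.4,"ax":-0.39,"ay":0,"az":0},{"jaw":0,"tx":0,"ty":-44,"tz":-1,"ax":-0.52,"ay":0,"az":0},{"jaw":0,"tx":0,"ty":-52,"tz":1.3,"ax":-0.65,"ay":0,"az":0},{"jaw":0,"tx":0,"ty":-52,"tz":1.3,"ax":-0.65,"ay":0,"az":0}]}}

```text
t: 9.28
tcp_pos: [0.5783, 0.1015, 0.0509]
orientation: [0.664, 1.467, -0.663]
contact_force: [0.2, -0.3, 0.5]
opening: 0.006
```

Run:
```python
from h import *
o=get_obs(); print(o['t'],o['tcp_pos'],o['contact_force'],o['opening'],o['q'])
im=snapshot("scene"); cv2.imwrite("pics/s6.png",cv2.resize(im[140:280,200:380],None,fx=4,fy=4,interpolation=cv2.INTER_CUBIC))
```

```text
9.275 [0.5783002  0.10149339 0.05094616] [ 0.24781585 -0.25622661  0.46508385] 0.0061725131101757705 [ 8.23248444e-02  1.43686771e-01  1.92071079e+00 -1.96864440e-05
  1.07691910e+00 -6.39016947e-01]
```

View pics/s6.png

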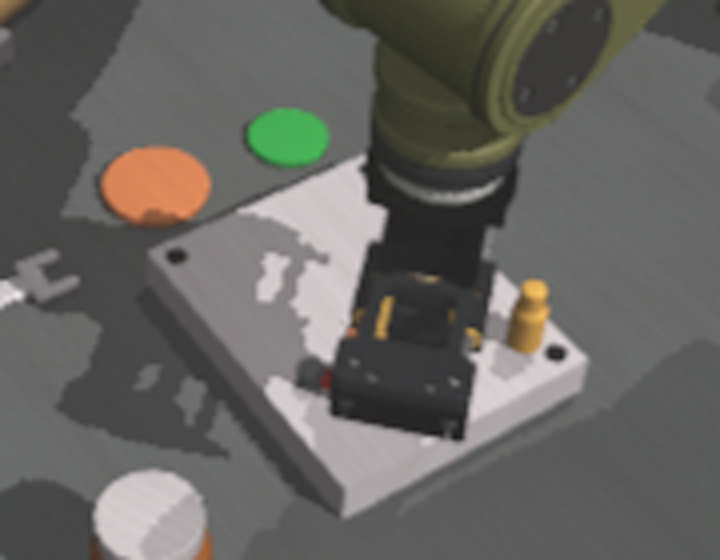

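```bash
sed -i 's/C=np.array(.*);a=.074/C=np.array([.5787,.1009]);a=.724/' arc.py; python3 arc.py | tail -9
```

```text
0.724 [0.5787 0.1009] ty 0.0 tz 0.0 ax -0.000
0.854 [0.5716 0.097 ] ty -7.9 tz -1.8 ax -0.130
0.984 [0.565  0.0922] ty -16.0 tz -2.6 ax -0.260
1.114 [0.5591 0.0866] ty -24.1 tz -2.3 ax -0.390
1.244 [0.554  0.0803] ty -32.2 tz -1.0 ax -0.520
1.374 [0.5497 0.0734] ty -40.0 tz 1.4 ax -0.650
1.536 [0.5457 0.0641] ty -49.1 tz 5.7 ax -0.812
1.57 [0.545 0.062] ty -51.0 tz 6.8 ax -0.846
1.6 [0.5445 0.0602] ty -52.6 tz 7.8 ax -0.876
```

Call:
{"api": "drive_tool", "payload": {"series": [{"jaw":0,"tx":0,"ty":-8,"tz":-1.8,"ax":-0.13,"ay":0,"az":0},{"jaw":0,"tx":0,"ty":-16,"tz":-2.6,"ax":-0.26,"ay":0,"az":0},{"jaw":0,"tx":0,"ty":-24,"tz":-2.3,"ax":-0.39,"ay":0,"az":0},{"jaw":0,"tx":0,"ty":-32,"tz":-1,"ax":-0.52,"ay":0,"az":0},{"jaw":0,"tx":0,"ty":-40,"tz":1.4,"ax":-0.65,"ay":0,"az":0},{"jaw":0,"tx":0,"ty":-44.5,"tz":3.5,"ax":-0.73,"ay":0,"az":0},{"jaw":0,"tx":0,"ty":-47,"tz":4.7,"ax":-0.78,"ay":0,"az":0},{"jaw":0,"tx":0,"ty":-47,"tz":4.7,"ax":-0.78,"ay":0,"az":0}]}}

```text
t: 10.32
tcp_pos: [0.5467, 0.0669, 0.0507]
orientation: [0.055, 1.57, -0.055]
contact_force: [-0.2, 0.2, 0.2]
opening: 0.002
```

Run:
```python
from h import *
o=get_obs(); print(o['t'],o['tcp_pos'],R.from_rotvec(o['orientation']).as_matrix().round(3).tolist(),o['contact_force'],o['wrist_torque'],o['opening'],o['q'])
a=snapshot("scene")[150:270,230:360]; b=snapshot("top")[165:265,180:300]
cv2.imwrite("pics/s7.png",np.hstack([cv2.resize(x,(400,400),interpolation=cv2.INTER_CUBIC) for x in(a,b)]))
```

```text
10.325 [0.54669055 0.06694316 0.05069681] [[-0.0, 0.07, 0.998], [0.0, 0.998, -0.07], [-1.0, 0.0, -0.0]] [-0.16724828  0.2209384   0.17386021] [0.06055138 0.07217358 0.00737036] 0.001824852570854183 [ 2.43270449e-02  6.81383185e-02  2.00370544e+00  9.87111958e-05
  1.06980316e+00 -1.47646246e+00]
```

View pics/s7.png

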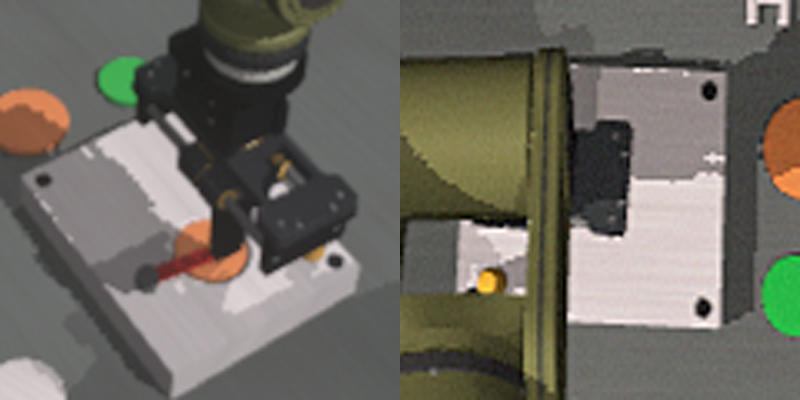

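Call:
{"api": "drive_tool", "payload": {"series": [{"jaw":0,"tx":0,"ty":-1,"tz":0,"ax":-0.03,"ay":0,"az":0},{"jaw":0,"tx":0,"ty":-2,"tz":0,"ax":-0.03,"ay":0,"az":0},{"jaw":0,"tx":0,"ty":-3,"tz":0,"ax":-0.03,"ay":0,"az":0},{"jaw":0,"tx":0,"ty":-3,"tz":0,"ax":-0.03,"ay":0,"az":0}]}}

```text
t: 10.92
tcp_pos: [0.5464, 0.0639, 0.0506]
orientation: [0.03, 1.571, -0.03]
contact_force: [-1.1, 0.6, 0.7]
opening: 0.006
```

Call:
{"api": "drive_tool", "payload": {"series": [{"jaw":0,"tx":0,"ty":-1,"tz":0,"ax":0,"ay":0,"az":0},{"jaw":0,"tx":0,"ty":-1,"tz":0,"ax":0,"ay":0,"az":0}]}}

```text
t: 11.18
tcp_pos: [0.5464, 0.0629, 0.0506]
orientation: [0.03, 1.571, -0.03]
contact_force: [-0.8, 0.4, -0.0]
opening: 0.01
```

Call:
{"api": "drive_tool", "payload": {"series": [{"jaw":0,"tx":0,"ty":-1,"tz":0,"ax":0,"ay":0,"az":0},{"jaw":0,"tx":0,"ty":-1,"tz":0,"ax":0,"ay":0,"az":0}]}}

```text
t: 11.42
tcp_pos: [0.5464, 0.0619, 0.0507]
orientation: [0.03, 1.571, -0.03]
contact_force: [-0.2, -0.0, 0.1]
opening: 0.006
```

Call:
{"api": "drive_tool", "payload": {"series": [{"jaw":0,"tx":0,"ty":-1,"tz":0,"ax":0,"ay":0,"az":0},{"jaw":0,"tx":0,"ty":-1,"tz":0,"ax":0,"ay":0,"az":0}]}}

```text
t: 11.68
tcp_pos: [0.5464, 0.0609, 0.0506]
orientation: [0.03, 1.571, -0.03]
contact_force: [-0.5, -0.2, 0.2]
opening: -0.001
```

Call:
{"api": "drive_tool", "payload": {"series": [{"jaw":0,"tx":0,"ty":-1,"tz":0,"ax":0,"ay":0,"az":0},{"jaw":0,"tx":0,"ty":-1,"tz":0,"ax":0,"ay":0,"az":0}]}}

```text
t: 11.92
tcp_pos: [0.5464, 0.0599, 0.0507]
orientation: [0.03, 1.57, -0.03]
contact_force: [-1.7, 0.8, -0.0]
opening: 0.005
```

Run:
```python
from h import *
im=snapshot("scene"); a=im[180:260,250:360]
cv2.imwrite("pics/s8.png",cv2.resize(a,None,fx=7,fy=7,interpolation=cv2.INTER_CUBIC))
```

```text
(no output)
```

View pics/s8.png

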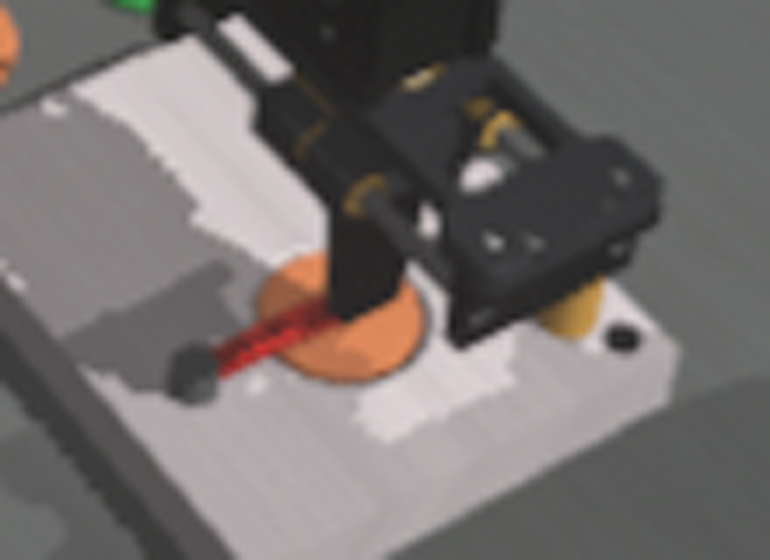

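Run:
```python
from h import *
im=snapshot("scene"); 
hsv=cv2.cvtColor(im,cv2.COLOR_BGR2HSV)
m=((hsv[...,0]<6)|(hsv[...,0]>174))&(hsv[...,1]>150)
m[:,:270]=0;m[:,305:]=0;m[:200]=0;m[:,:][240:]=0
v,u=np.nonzero(m);P=back("scene",np.c_[u,v],.041)
print(len(P)); vx,vy,x,y=cv2.fitLine(P[:,:2].astype(np.float32),cv2.DIST_L2,0,.001,.001).ravel()
print(vx,vy,x,y,np.arctan2(vy,vx)*180/np.pi, P.min(0),P.max(0))
```

```text
54
0.99960774 0.028007463 0.571179 0.04979938 1.6049191 [0.55200992 0.04287867 0.041     ] [0.59489121 0.056402   0.041     ]
```

Call:
{"api": "drive_tool", "payload": {"series": [{"jaw":0,"tx":0,"ty":-1,"tz":0,"ax":0,"ay":0,"az":0},{"jaw":0,"tx":0,"ty":-1,"tz":0,"ax":0,"ay":0,"az":0}]}}

```text
t: 12.28
tcp_pos: [0.5463, 0.0589, 0.0507]
orientation: [0.03, 1.571, -0.03]
contact_force: [-0.7, 1.9, 0.5]
opening: 0.009
```

Call:
{"api": "drive_tool", "payload": {"series": [{"jaw":0,"tx":0,"ty":-1,"tz":0,"ax":0,"ay":0,"az":0},{"jaw":0,"tx":0,"ty":-1,"tz":0,"ax":0,"ay":0,"az":0}]}}

```text
t: 12.52
tcp_pos: [0.5462, 0.0586, 0.0507]
orientation: [0.031, 1.571, -0.029]
contact_force: [-1.0, 5.2, 0.6]
opening: 0.002
```

Call:
{"api": "drive_tool", "payload": {"series": [{"jaw":0,"tx":0,"ty":-1,"tz":0,"ax":0,"ay":0,"az":0},{"jaw":0,"tx":0,"ty":-1,"tz":0,"ax":0,"ay":0,"az":0}]}}

```text
t: 12.78
tcp_pos: [0.5462, 0.0584, 0.0507]
orientation: [0.032, 1.57, -0.028]
contact_force: [-0.5, 8.1, 0.3]
opening: 0.002
```

The force rises linearly while the TCP stays put, so the keeper is at its stop. I'll back off and check.

Call:
{"api": "drive_tool", "payload": {"series": [{"jaw":0,"tx":0,"ty":8,"tz":0,"ax":0,"ay":0,"az":0},{"jaw":0,"tx":0,"ty":18,"tz":0,"ax":0,"ay":0,"az":0},{"jaw":0,"tx":-40,"ty":20,"tz":0,"ax":0,"ay":0,"az":0},{"jaw":0,"tx":-95,"ty":20,"tz":0,"ax":0,"ay":0,"az":0},{"jaw":0,"tx":-150,"ty":20,"tz":0,"ax":0,"ay":0,"az":0},{"jaw":0,"tx":-170,"ty":70,"tz":0,"ax":0,"ay":0,"az":0},{"jaw":0,"tx":-170,"ty":130,"tz":0,"ax":0,"ay":0,"az":0},{"jaw":0,"tx":-170,"ty":190,"tz":-50,"ax":0,"ay":0,"az":0},{"jaw":0,"tx":-170,"ty":250,"tz":-50,"ax":0,"ay":0,"az":0},{"jaw":0,"tx":-170,"ty":300,"tz":-50,"ax":0,"ay":0,"az":0},{"jaw":0,"tx":-170,"ty":300,"tz":-50,"ax":0,"ay":0,"az":0},{"jaw":0,"tx":-170,"ty":300,"tz":-50,"ax":0,"ay":0,"az":0}]}}

```text
t: 14.28
tcp_pos: [0.5074, 0.3586, 0.2204]
orientation: [0.028, 1.571, -0.03]
contact_force: [0.4, -0.6, -0.0]
opening: 0.007
```

Run:
```python
from h import *
t=[];
for n in("top","scene"):
    im=snapshot(n);cv2.imwrite(f"pics/{n}9.png",im)
    t.append(ortho(n,im,.43,.65,-.04,.15,.03,2000))
cv2.imwrite("pics/both9.png",np.hstack(t))
print(get_obs()['t'],get_obs()['contact_force'])
```

```text
14.375 [ 0.11235391  0.39388837 -0.70011596]
```

View pics/both9.png

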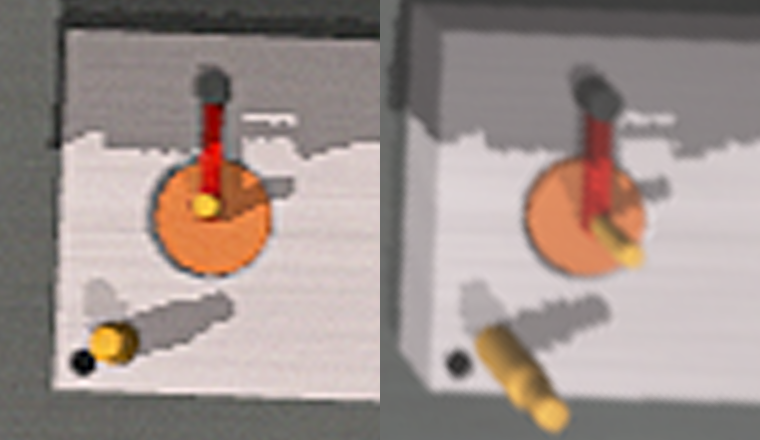

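View pics/top9.png

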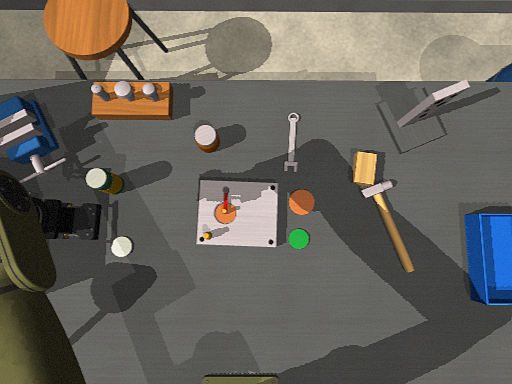

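The keeper lies across the flush disc, with its bar parallel to the die's x and the stud at about (224,211). The punch and the other bystanders haven't moved, and the robot is clear.

```bash
python3 -c "
from plant import *
print(hand_in())"
```

```text
the job is handed in; nothing more can be done
None
```

The job is done and handed in at about 14.4 s: the copper disc lies flat in the recess and the red keeper lies across it at its stop.

- **Disc:** I slid it about 84 mm, cradled between the half-open fingertips, without lifting it. It measured within about 1 mm of the recess centre, and both cameras show it flush with a dark ring around it.
- **Keeper:** I pushed the stud round its arc with the closed fingers until it stopped. Over the last 2 mm of commanded travel the tool moved only about 0.5 mm, and the force rose from 2 to 8 N. The final pictures show the bar along the die's -x, over the disc.
- **Other items:** the punch and the other bystanders look unmoved, and the robot was well clear at hand-in.

**Disagreements and problems:**
- The two cameras differed by 3 to 5 mm in y, so I used averages and looked again during the push.
- A mid-push fit put the keeper angle about 3.5° past its stop angle. The arm was partly hiding the bar, so I relied on the force and the final pictures instead.
- The stop came 3 to 5 mm further on than I had calculated.
- One early move call was refused because its rows lacked some keys. Nothing moved.

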